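# Put the snap-setting tools away on a leather bench

## Task

Tidy the leather bench: stand both paint jars upright in the yellow tray and both press dies upright on their feet in the blue tray. Push the dark steel setter rod straight down, foot first, between the sprung jaws of the green holder until it rests on the holder's floor and the jaws grip it, then let go. Leave the tape roll and the brush pot where they are.

Things in the scene. Friction and masses are not known exactly. Their poses are not given: they have to be found in the camera images.
- red_jar: Small white plastic jar of edge paint with a red cap, 40 mm in diameter at its widest, 55 mm tall. Its origin is the centre of its underside, z up along its axis. Starts standing upright on the bench. Weighs about 70 g.
- green_jar: Small white plastic jar of edge paint with a green cap, 40 mm in diameter at its widest, 55 mm tall. Its origin is the centre of its underside, z up along its axis. Starts standing upright on the bench. Weighs about 70 g.
- steel_die: Grey steel press die: a disc-shaped foot 36 mm in diameter and 13 mm thick, with an upright round stem 16 mm in diameter on its centre, 55 mm tall in all. Grasp it by the stem. Its origin is the centre of the foot's underside, z up along the stem. Starts standing on its foot on the bench. Weighs about 120 g.
- brass_die: Yellow brass press die: a disc-shaped foot 36 mm in diameter and 13 mm thick, with an upright round stem 16 mm in diameter on its centre, 55 mm tall in all. Grasp it by the stem. Its origin is the centre of the foot's underside, z up along the stem. Starts standing on its foot on the bench. Weighs about 120 g.
- setter: Snap setter: a plain dark steel rod 20 mm in diameter and 120 mm long with an orange band at half height and an orange dot on its top, its foot chamfered 3 mm. It starts standing upright on the bench. Its origin is the centre of its foot, z up along the rod. Weighs about 220 g.
- paint_tray: Yellow plastic tray for the paint jars: a fixed open shallow tray lying flat on the bench, 130 mm (its x) by 170 mm (its y) and 20 mm high outside, walls and floor 4 mm thick, so its inner floor is 4 mm above its origin. Its origin is the centre of its underside, z up. Two jars fit side by side along its y, for instance 40 mm either side of its centre.
- die_tray: Blue plastic tray for the press dies: a fixed open shallow tray lying flat on the bench, 130 mm (its x) by 170 mm (its y) and 20 mm high outside, walls and floor 4 mm thick, so its inner floor is 4 mm above its origin. Its origin is the centre of its underside, z up. Two dies fit side by side along its y, for instance 40 mm either side of its centre.
- holder: Fixed sprung rod holder: green housing 120 (x) by 70 mm (y); two brass jaws slide along its x, sprung inwards, 12 mm apart at rest. Jaws and side cheeks (34 mm apart in y) flare to a funnel over 40 mm wide, rim 57 mm above the bench. A rod pushed down its centre with 10 to 15 N spreads the jaws; its foot ends on the floor, 8 mm above the origin. Origin: underside centre, below the slot; z up.
- tape_roll: Bystander, to be left alone: roll of yellow masking tape lying flat, 96 mm in diameter, 45 mm high. Origin: centre of its underside.
- brush_pot: Bystander, to be left alone: white ceramic pot, 72 mm in diameter and 90 mm high, with three brush handles standing out to about 155 mm. Origin: centre of its underside.
Mind the look-alikes: they are no part of the job. Of the things that look like the setter, take the one that is farthest to the robot's right at the start.

How it is judged:
At the end, for the whole second after the job is handed in: Jars in the yellow tray, dies in the blue tray, on its floor (underside under 10 mm above the tray's underside); setter between the jaws, within 12 mm of the holder's centre, foot under 14 mm above its underside. All upright within 0.15 rad, below 0.02 m/s (x of red_jar in the frame of paint_tray between -0.05 and 0.05 m and y of red_jar in the frame of paint_tray between -0.07 and 0.07 m and z of each of red_jar, green_jar in the frame of paint_tray below 0.01 m and angle between each of red_jar, green_jar, steel_die, brass_die, setter's own z axis and vertical below 0.15 rad and linear speed of each of red_jar, green_jar, steel_die, brass_die, setter below 0.02 m/s and x of green_jar in the frame of paint_tray between -0.05 and 0.05 m and y of green_jar in the frame of paint_tray between -0.07 and 0.07 m and x of steel_die in the frame of die_tray between -0.05 and 0.05 m and y of steel_die in the frame of die_tray between -0.07 and 0.07 m and z of each of steel_die, brass_die in the frame of die_tray below 0.01 m and x of brass_die in the frame of die_tray between -0.05 and 0.05 m and y of brass_die in the frame of die_tray between -0.07 and 0.07 m and horizontal distance between setter and holder below 0.012 m and z of setter in the frame of holder below 0.014 m); the robot touches nothing.
It fails at once if the tape roll is moved more than 20 mm or tipped (distance of tape_roll from where it was at the start of the episode above 0.02 m or angle between tape_roll's own z axis and vertical above 0.3 rad).
It fails at once if the brush pot is moved more than 20 mm or tipped (distance of brush_pot from where it was at the start of the episode above 0.02 m or angle between brush_pot's own z axis and vertical above 0.3 rad).
It also fails if it takes over 128 s, if anything falls off the work surface, if the arm or the gripper's body presses on something with over 40 N, if the wrist force passes 120 N, or if a joint passes its speed limit or range.

## Robot

A 6-joint arm with a two-finger parallel gripper is mounted at the origin on the work surface. World frame = base frame: x ahead of the robot, y to its left, z up, the work surface at z = 0. Lengths are in m, angles in rad, forces in N, time in s.
With the tool pointing down it reaches from about 0.225 to 0.725 m from the base axis. Payload 3.1 kg.
Tool frame: the origin (TCP) lies on the centre line of the jaws, within the pads' length; the fingertips stand 14 mm ahead of it and the grasp point (between the pads) lies 5 mm behind it (env.tips_ahead is the distance from the TCP to the fingertips, in m); z points along the fingers, x is the direction in which the jaws open and shut, and the axes are right-handed (so a half turn about z gives the same grasp; the last joint's range is limited). The gripper opens to 85 mm and grips with 20 to 120 N. Pads are 22 mm wide; open, the fingers measure 114 mm over their backs; the gripper's body (76 mm by 85 mm) begins 54 mm behind the grasp point. The pads swing forward as they close: fully open they stand 13 mm farther back than shut.
Start: joints at [-1.44, 0.048, 0.099, 1.622, 0, 1.443], TCP at [0.134, -0.508, 0.245] pointing down, gripper open.
Joint ranges: [-2.91, 2.91], [-0.99, 1.94], [-1.21, 1.42], [-2.12, 2.29], [-1.49, 1.47], [-3.14, 3.14]. Speed limits (rad/s): [2.79, 2.79, 3.14, 3.14, 3.14, 3.14].

## Interface

Orientations are given as a rotation vector (axis times angle).
In Python, from bench import env gives the robot as it stands. The module is installed in compiled form; this text tells all that it offers.
- The arm moves only by the shell command python3 -m inch 'ROWS'. ROWS is JSON, a list of rows, each an object with "jaw": the opening, from 0 (shut) to 1 (fully open); "delta_pos": the shift along the tool's x, y, z in m, a list of three; "roll": the turn about the tool's z in degrees. In form: [{"jaw": jaw, "delta_pos": [dx, dy, dz], "roll": roll}, ...]. A call has exactly 10 rows; each row is the pose to reach, as a shift and turn from the pose commanded when the call began, along the tool's axes at that moment; what a row does not reach only later rows make up. A row lasts 1/12 s, in which the tool goes at most 41.7 mm and 7.16 degrees, less where a joint would pass 70% of its speed; a pose out of reach is approached as far as the arm can. A call with a gripper value outside its range is refused whole. The fingers move at their own pace and stop on an object; the grip force is fixed at half the most. Time passes only in rows, so rows that repeat a pose let the fingers close, or fill a call up. It gives the time, the measured TCP pose, the force and the opening at its end, in the units of the state.
- env.read_state(): the state, without advancing time (a new reading comes with each control period).
- env.read_camera(name): name is "scene" or "side" or "wrist"; returns a dict with "pixels" (400x640x3 uint8, blue, green, red), "vertical_fov" (degrees; the focal length in pixels is half the picture's height over the tangent of half this angle, whatever the lens; pixels are square), "cx", "cy" (the principal point, pixels), "T" (4x4, takes a point from camera to world coordinates). Camera axes: x right, y down, z forward; pixel columns grow to the right and rows downward; lengths in m; the calibration is good to about 2 mm. A picture is of the moment at which its call begins. There is no depth.
- env.finish_job(): hands the job in, once; it reports no verdict.
The state is a dict: "t": time; "joint_positions": joint angles; "qvel": joint speeds; "joint_torque": joint torques, N m; "position": TCP position; "eef_rot": TCP orientation; "ft_force": force on the tool from outside, world axes, zero at the start; "ft_torque": the same for the moment, N m; "finger_gap": finger opening in m.
Only numpy, scipy, OpenCV 4.12 (cv2) and the standard library are available. Lean on these libraries where they do the work, as an engineer would, in place of code of your own. Each camera call takes 0.05 s, during which the arm holds its last target. There are 200 camera calls.

## Working session

There is one attempt and no reset: what is moved stays moved. The work goes in short steps, Python scripts to look and compute and a shell command to move; the robot and the scene stay as the last step left them, time stands still between calls to the robot, and variables do not carry over. Pictures are saved under pics/ and viewed, about 12 in all and at most 16, crops included, and the job is handed in when it is done.

```bash
mkdir -p pics; ls; python3 - <<'E'
from bench import env
import cv2,numpy as np,pickle
d={}
for n in("scene","side","wrist"):
    c=env.read_camera(n); d[n]=c; cv2.imwrite(f"pics/{n}0.png",c["pixels"])
    print(n,c["vertical_fov"],c["cx"],c["cy"],np.round(c["T"],3).tolist())
pickle.dump(d,open("cam0.pkl","wb"))
s=env.read_state();print({k:np.round(v,3).tolist() for k,v in s.items()})
E
```

```text
pics
scene 45.792321144202695 323.33667027232553 204.70843582594642 [[-0.617, 0.538, -0.574, 1.225], [0.787, 0.434, -0.439, 0.531], [0.012, -0.723, -0.691, 0.853], [0.0, 0.0, 0.0, 1.0]]
side 57.28768465728193 318.848905424591 197.72038598841615 [[0.786, -0.391, 0.478, 0.158], [-0.618, -0.488, 0.617, -0.488], [-0.008, -0.78, -0.625, 0.54], [0.0, 0.0, 0.0, 1.0]]
wrist 58.12846553745655 315.47195552391923 193.66022364460014 [[0.256, -0.92, -0.295, 0.211], [-0.967, -0.245, -0.075, -0.487], [-0.003, 0.304, -0.953, 0.372], [0.0, 0.0, 0.0, 1.0]]
{'t': 0.15, 'joint_positions': [-1.44, 0.049, 0.098, 1.622, -0.0, 1.443], 'qvel': [0.001, -0.002, 0.004, -0.0, -0.0, 0.0], 'joint_torque': [0.002, -33.926, 32.042, 0.015, -0.0, -0.0], 'position': [0.134, -0.507, 0.244], 'eef_rot': [-2.488, 1.915, 0.002], 'ft_force': [-0.394, 0.0, 0.424], 'ft_torque': [0.006, 0.035, 0.013], 'finger_gap': 0.085}
```

View pics/scene0.png

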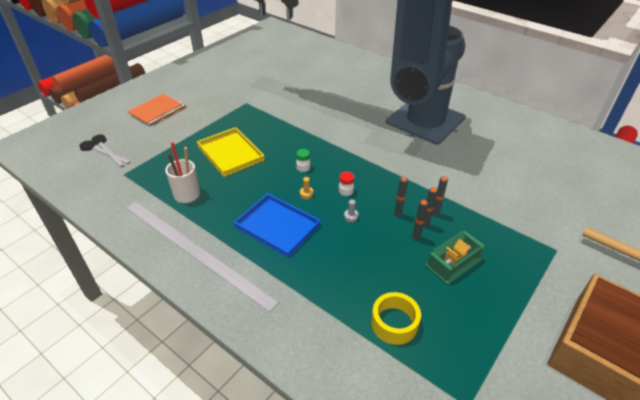

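View pics/side0.png

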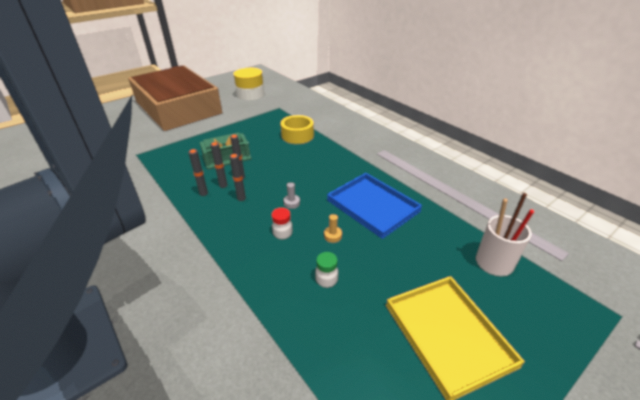

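Both views show all items: four dark rods (scene about (400–445, 180–235), side (195–240, 140–200)), jars, dies, trays, the green holder at scene (455,257), tape and pot. I'll zoom on the rods and holder.

```bash
cat > h.py <<'E'
import cv2,numpy as np,pickle
def K(c):
    f=200/np.tan(np.radians(c["vertical_fov"])/2);return f,c["cx"],c["cy"]
def ray(c,u,v):
    f,cx,cy=K(c);T=np.array(c["T"]);d=T[:3,:3]@np.array([(u-cx)/f,(v-cy)/f,1]);return T[:3,3],d/np.linalg.norm(d)
def plane(c,u,v,z):
    o,d=ray(c,u,v);return o+d*(z-o[2])/d[2]
def tri(a,b):
    (o1,d1),(o2,d2)=a,b
    s=np.linalg.lstsq(np.c_[d1,-d2],o2-o1,rcond=None)[0]
    p,q=o1+s[0]*d1,o2+s[1]*d2;return (p+q)/2,np.linalg.norm(p-q)
def proj(c,p):
    f,cx,cy=K(c);T=np.array(c["T"]);q=T[:3,:3].T@(np.array(p)-T[:3,3]);return np.array([f*q[0]/q[2]+cx,f*q[1]/q[2]+cy])
def blobs(c,lo,hi,mina=8,roi=None):
    hsv=cv2.cvtColor(c["pixels"],cv2.COLOR_BGR2HSV);m=cv2.inRange(hsv,np.array(lo),np.array(hi))
    if roi: k=np.zeros_like(m);k[roi[1]:roi[3],roi[0]:roi[2]]=1;m*=k
    n,l,s,ce=cv2.connectedComponentsWithStats(m)
    return [(*np.round(ce[i],1).tolist(),*s[i].tolist()) for i in range(1,n) if s[i][4]>=mina],m
E
python3 - <<'E'
from h import *
d=pickle.load(open("cam0.pkl","rb"));S,D=d["scene"],d["side"]
a=cv2.resize(S["pixels"][165:285,385:495],None,fx=5,fy=5,interpolation=cv2.INTER_CUBIC)
b=cv2.resize(D["pixels"][125:210,180:260],None,fx=5,fy=5,interpolation=cv2.INTER_CUBIC)
cv2.imwrite("pics/cropS.png",a);cv2.imwrite("pics/cropD.png",b)
for n,lo,hi,z in(("orange",(3,120,120),(14,255,255),.06),("redcap",(0,150,120),(3,255,255),.05),("redcap2",(172,150,120),(180,255,255),.05),("greencap",(50,140,90),(75,255,255),.05),("brass",(12,120,120),(22,255,255),.04),("blue",(105,150,90),(125,255,255),.02),("yellow",(23,150,120),(32,255,255),.02)):
  for nm,c,r in(("S",S,(150,120,500,360)),("D",D,(140,70,560,400))):
    print(n,nm,[(x[:2],x[2:],np.round(plane(c,x[0],x[1],z)[:2],3).tolist()) for x in blobs(c,lo,hi,8,r)[0]])
E
```

```text
orange S [((174.7, 152.3), (173, 150, 4, 6, 9), [0.658, -0.415]), ((176.1, 158.6), (175, 157, 3, 5, 8), [0.674, -0.391]), ((403.3, 178.6), (401, 177, 6, 4, 18), [0.361, 0.128]), ((443.7, 178.4), (441, 177, 6, 4, 18), [0.294, 0.209]), ((433.0, 189.6), (431, 188, 6, 4, 20), [0.35, 0.208]), ((400.5, 198.3), (398, 197, 6, 3, 12), [0.429, 0.161]), ((439.2, 198.0), (437, 197, 6, 3, 14), [0.368, 0.235]), ((423.6, 201.9), (421, 200, 6, 5, 25), [0.405, 0.212]), ((429.5, 209.5), (428, 209, 4, 2, 8), [0.419, 0.236]), ((418.9, 221.7), (416, 220, 7, 4, 15), [0.471, 0.237])]
orange D [((178.7, 99.5), (140, 70, 80, 59, 2141), [0.485, 0.656]), ((233.7, 135.9), (231, 135, 6, 3, 15), [0.51, 0.335]), ((214.2, 143.5), (212, 142, 6, 4, 19), [0.452, 0.331]), ((192.5, 150.8), (190, 149, 6, 4, 18), [0.393, 0.332]), ((233.5, 155.3), (231, 153, 6, 5, 23), [0.464, 0.248]), ((218.9, 166.0), (215, 164, 8, 5, 25), [0.414, 0.227]), ((198.2, 173.9), (195, 172, 8, 5, 25), [0.363, 0.227]), ((237.8, 178.8), (234, 177, 8, 4, 24), [0.424, 0.153])]
redcap S [((175.9, 157.9), (171, 143, 11, 32, 67), [0.665, -0.405]), ((34
[... 532 characters left out ...]
.519, 1.018]), ((184.9, 106.4), (140, 85, 80, 44, 1788), [0.494, 0.639]), ((228.4, 141.6), (226, 138, 5, 7, 24), [0.499, 0.35]), ((215.0, 141.6), (213, 141, 5, 2, 8), [0.47, 0.373]), ((332.7, 230.2), (324, 215, 18, 27, 289), [0.498, -0.092])]
blue S [((277.3, 224.3), (234, 194, 86, 63, 3035), [0.658, -0.043])]
blue D [((374.1, 204.1), (328, 173, 93, 65, 3282), [0.636, -0.069])]
yellow S [((230.3, 151.0), (197, 128, 67, 48, 1892), [0.525, -0.345]), ((395.5, 317.5), (372, 292, 49, 52, 1537), [0.703, 0.322])]
yellow D [((248.0, 78.0), (234, 70, 28, 18, 433), [0.797, 0.776]), ((296.9, 128.9), (281, 116, 32, 27, 755), [0.706, 0.323]), ((452.7, 337.5), (387, 277, 137, 123, 9002), [0.503, -0.373])]
```

View pics/cropS.png

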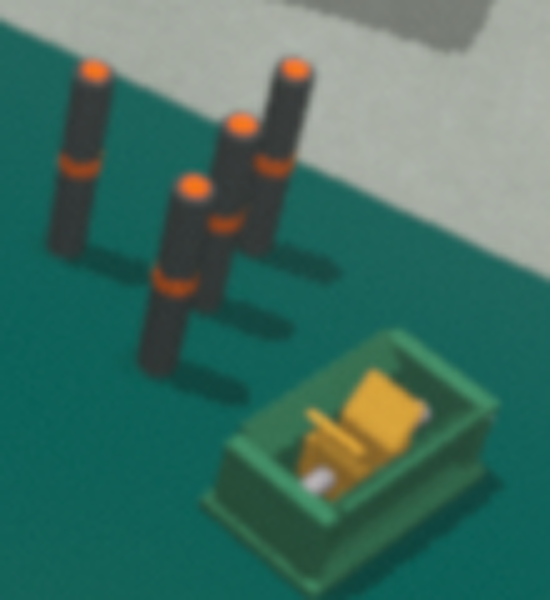

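View pics/cropD.png

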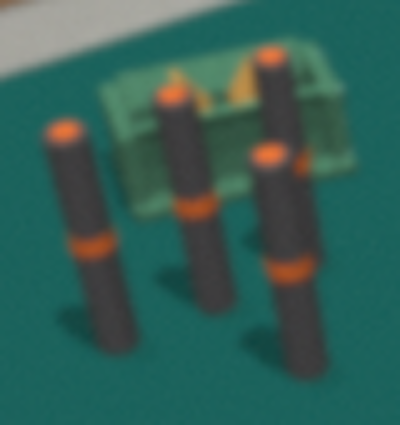

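```bash
python3 - <<'E'
from h import *
d=pickle.load(open("cam0.pkl","rb"));S,D=d["scene"],d["side"]
st=[(403.3,178.6),(443.7,178.4),(433,189.6),(423.6,201.9)];dt=[(233.7,135.9),(214.2,143.5),(192.5,150.8),(233.5,155.3)]
print("S",[np.round(plane(S,*p,.12)[:2],3).tolist() for p in st]);print("D",[np.round(plane(D,*p,.12)[:2],3).tolist() for p in dt])
def vis(c,lo,hi,roi,z):
    m=blobs(c,lo,hi,8,roi)[1];m=cv2.morphologyEx(m,cv2.MORPH_CLOSE,np.ones((7,7)))
    k=max(cv2.findContours(m,0,cv2.CHAIN_APPROX_NONE)[0],key=cv2.contourArea)
    P=np.array([plane(c,*p,z)[:2] for p in k[:,0]],np.float32)
    r=cv2.minAreaRect(P*1000);return np.round(r[0],0).tolist(),np.round(r[1],0).tolist(),round(r[2],1),np.round(cv2.boxPoints(r)).tolist()
for nm,c,r in(("S",S,(190,120,330,260)),("D",D,(320,160,560,400))):
    print(nm,"blue",vis(c,(105,150,60),(125,255,255),r,.02));print(nm,"yel",vis(c,(21,130,90),(33,255,255),r,.02))
    print(nm,"red",vis(c,(0,150,100),(4,255,255),(250,130,360,240),.05))
    print(nm,"grn",vis(c,(50,140,90),(75,255,255),(290,145,345,275),.05))
# brass/steel: 2-view tops; crop for steel
print("brassS",vis(S,(12,120,110),(22,255,255),(295,170,320,205),.04),"D",vis(D,(12,120,110),(22,255,255),(315,205,350,245),.04))
for nm,c,r in(("S",S,(335,190,365,228)),("D",D,(275,175,305,213))):
    h=cv2.cvtColor(c["pixels"],cv2.COLOR_BGR2HSV)[r[1]:r[3],r[0]:r[2]];m=(h[...,1]<90).astype(np.uint8)
    ys,xs=np.nonzero(m)
    for y in sorted(set(ys)): print(nm,y+r[1],xs[ys==y].min()+r[0],xs[ys==y].max()+r[0],end=";")
    print()
E
```

```text
S [[0.426, 0.158], [0.364, 0.233], [0.416, 0.233], [0.467, 0.236]]
D [[0.466, 0.232], [0.415, 0.228], [0.364, 0.229], [0.425, 0.156]]
S blue ([655.0, -47.0], [141.0, 180.0], 2.7, [[580.0, 39.0], [588.0, -141.0], [729.0, -134.0], [721.0, 46.0]])
S yel ([523.0, -348.0], [192.0, 138.0], 73.6, [[430.0, -421.0], [562.0, -460.0], [616.0, -276.0], [484.0, -237.0]])
S red ([439.0, 4.0], [45.0, 34.0], 36.7, [[411.0, 5.0], [431.0, -23.0], [467.0, 4.0], [447.0, 32.0]])
S grn ([435.0, -149.0], [45.0, 36.0], 39.1, [[406.0, -149.0], [429.0, -177.0], [464.0, -149.0], [441.0, -121.0]])
D blue ([640.0, -61.0], [144.0, 180.0], 3.1, [[563.0, 24.0], [573.0, -155.0], [717.0, -147.0], [707.0, 32.0]])
D yel ([509.0, -362.0], [177.0, 140.0], 73.7, [[417.0, -428.0], [551.0, -467.0], [601.0, -297.0], [466.0, -258.0]])
D red ([436.0, -1.0], [47.0, 35.0], 55.5, [[409.0, -10.0], [437.0, -30.0], [464.0, 9.0], [435.0, 28.0]])
D grn ([433.0, -153.0], [42.0, 34.0], 51.4, [[407.0, -158.0], [433.0, -179.0], [459.0, -147.0], [433.0, -126.0]])
brassS ([527.0, -61.0], [82.0, 31.0], 39.1, [[485.0, -74.0], [505.0, -98.0], 
[... 308 characters left out ...]
 204 349 354;S 205 349 354;S 206 349 354;S 207 349 354;S 208 349 354;S 209 347 355;S 210 346 356;S 211 345 357;S 212 344 357;S 213 344 358;S 214 344 358;S 215 344 357;S 216 344 357;S 217 344 357;S 218 345 357;S 219 345 357;S 220 346 356;S 221 347 355;S 222 350 351;
D 182 288 293;D 183 287 294;D 184 286 294;D 185 286 294;D 186 286 294;D 187 287 294;D 188 287 294;D 189 287 294;D 190 287 294;D 191 287 294;D 192 287 294;D 193 287 294;D 194 287 295;D 195 286 297;D 196 285 298;D 197 284 299;D 198 283 299;D 199 283 300;D 200 283 300;D 201 283 299;D 202 283 299;D 203 284 299;D 204 284 299;D 205 284 298;D 206 283 298;D 207 276 297;D 208 275 295;D 209 289 289;D 210 289 290;D 211 290 290;D 212 290 290;
```

```bash
cat > m.py <<'E'
# usage: m.py x y z yaw(deg of jaw axis, mod 180): prints tool-frame delta and roll from measured pose
import sys,numpy as np
from bench import env
from scipy.spatial.transform import Rotation as R
s=env.read_state();r=R.from_rotvec(s["eef_rot"]).as_matrix();p=np.array(s["position"])
x,y,z,yaw=map(float,sys.argv[1:5])
cur=np.degrees(np.arctan2(r[1,0],r[0,0]));roll=(cur-yaw+90)%180-90
print("t",round(s["t"],2),"pos",p.round(4),"yaw",round(cur,1),"gap",round(s["finger_gap"],4),"q6",np.round(s["joint_positions"][5],2),"F",np.round(s["ft_force"],1))
print("delta",(r.T@(np.array([x,y,z])-p)).round(4),"roll",round(roll,1))
E
python3 - <<'E'
from h import *
d=pickle.load(open("cam0.pkl","rb"));S,D=d["scene"],d["side"]
for n,a,b in(("steel",(352,201.5),(290.3,185)),("brass",(306.8,179.5),(332.9,218)),("red",(346.4,177.4),(280.7,215.4)),("green",(302.6,153.8),(326.5,260.9)),("setter",(403.3,178.6),(233.5,155.3)),("setterband",(400.5,198.3),(237.8,178.8))):
    print(n,[np.round(v,4).tolist() for v in tri(ray(S,*a),ray(D,*b))])
# holder crop corners seen in scene crop (x/5+385,y/5+165): near-bottom (315,595) left-bottom (205,500), rim: (395,330) (497,405) (332,523) (232,440)
P={}
for k,z in(((395,333),.05),((495,405),.05),((332,520),.05),((235,440),.05),((315,593),0),((207,503),0)):
    u,v=k[0]/5+385,k[1]/5+165; print(k,np.round(plane(S,u,v,z)[:2],3))
E
python3 m.py 0.4375 0.0015 0.15 45
```

```text
steel [[0.5079, 0.0697, 0.0523], 0.0023]
brass [[0.5123, -0.072, 0.0502], 0.0036]
red [[0.4375, 0.002, 0.0474], 0.0016]
green [[0.433, -0.1511, 0.0483], 0.0013]
setter [[0.4256, 0.1577, 0.1192], 0.0009]
setterband [[0.4261, 0.1591, 0.056], 0.0014]
(395, 333) [0.424 0.332]
(495, 405) [0.437 0.387]
(332, 520) [0.543 0.36 ]
(235, 440) [0.529 0.305]
(315, 593) [0.543 0.362]
(207, 503) [0.528 0.299]
t 0.15 pos [ 0.1343 -0.5071  0.2444] yaw -75.2 gap 0.0854 q6 1.44 F [-0.4  0.   0.4]
delta [-0.4139 -0.4233  0.0952] roll 59.8
```

```bash
python3 - <<'E'
from h import *
d=pickle.load(open("cam0.pkl","rb"));S,D=d["scene"],d["side"]
for nm,c,r,hue in(("S",S,(420,225,492,290),0),("D",D,(195,130,252,172),0)):
    h=cv2.cvtColor(c["pixels"],cv2.COLOR_BGR2HSV); print(nm,[h[y,x].tolist() for x,y in(((447,266),(470,268),(435,230),(452,236)) if c is S else ((203,163),(248,158),(225,145),(160,200)))])
E
```

```text
S [[75, 137, 138], [81, 155, 79], [87, 184, 72], [84, 181, 103]]
D [[87, 176, 81], [74, 105, 112], [48, 73, 118], [26, 12, 168]]
```

```bash
python3 m.py 0.433 -0.151 0.14 -16
```

```text
t 0.15 pos [ 0.1343 -0.5071  0.2444] yaw -75.2 gap 0.0854 q6 1.44 F [-0.4  0.   0.4]
delta [-0.2676 -0.3799  0.1049] roll -59.2
```

```bash
python3 -m inch '[{"jaw":1,"delta_pos":[-0.225,-0.32,0.088],"roll":-59.2},{"jaw":1,"delta_pos":[-0.225,-0.32,0.088],"roll":-59.2},{"jaw":1,"delta_pos":[-0.225,-0.32,0.088],"roll":-59.2},{"jaw":1,"delta_pos":[-0.225,-0.32,0.088],"roll":-59.2},{"jaw":1,"delta_pos":[-0.225,-0.32,0.088],"roll":-59.2},{"jaw":1,"delta_pos":[-0.225,-0.32,0.088],"roll":-59.2},{"jaw":1,"delta_pos":[-0.225,-0.32,0.088],"roll":-59.2},{"jaw":1,"delta_pos":[-0.225,-0.32,0.088],"roll":-59.2},{"jaw":1,"delta_pos":[-0.225,-0.32,0.088],"roll":-59.2},{"jaw":1,"delta_pos":[-0.225,-0.32,0.088],"roll":-59.2}]'; python3 m.py 0.433 -0.151 0.14 -16; python3 - <<'E'
from bench import env
from h import *
c=env.read_camera("wrist");cv2.imwrite("pics/w1.png",c["pixels"])
for n,lo,hi,z in(("redcap",(0,150,110),(4,255,255),.055),("greencap",(50,140,90),(75,255,255),.055)):
    print(n,[(x,np.round(plane(c,x[0],x[1],z)[:2],4).tolist()) for x in blobs(c,lo,hi,60)[0]])
E
```

```text
t: 0.98
position: [0.3872, -0.2047, 0.156]
eef_rot: [-3.11, 0.43, 0.001]
ft_force: [-0.7, -0.5, -0.2]
finger_gap: 0.0854
t 0.98 pos [ 0.3872 -0.2047  0.156 ] yaw -15.7 gap 0.0854 q6 1.2 F [-0.7 -0.5 -0.2]
delta [ 0.0296 -0.0641  0.0161] roll 0.3
redcap []
greencap [((363.2, 101.1, 335, 71, 58, 60, 2680), [0.4338, -0.15])]
```

View pics/w1.png

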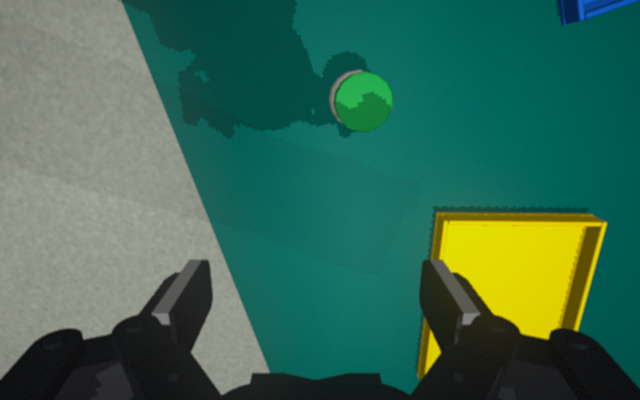

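Wrist view shows the green cap at (363,101) → (0.434,-0.150), agreeing with the two-view fix. Go grasp it.

```bash
python3 -m inch '[{"jaw":1,"delta_pos":[0.03,-0.064,0.0],"roll":0},{"jaw":1,"delta_pos":[0.03,-0.064,0.0],"roll":0},{"jaw":1,"delta_pos":[0.03,-0.064,0.0],"roll":0},{"jaw":1,"delta_pos":[0.03,-0.064,0.04],"roll":0},{"jaw":1,"delta_pos":[0.03,-0.064,0.08],"roll":0},{"jaw":1,"delta_pos":[0.03,-0.064,0.08],"roll":0},{"jaw":1,"delta_pos":[0.03,-0.064,0.08],"roll":0},{"jaw":1,"delta_pos":[0.03,-0.064,0.08],"roll":0},{"jaw":1,"delta_pos":[0.03,-0.064,0.08],"roll":0},{"jaw":1,"delta_pos":[0.03,-0.064,0.08],"roll":0}]'; python3 m.py 0.4335 -0.1505 0.036 -16
```

```text
t: 1.87
position: [0.4353, -0.1567, 0.0812]
eef_rot: [3.108, -0.437, 0.011]
ft_force: [-0.0, 0.3, -0.4]
finger_gap: 0.0855
t 1.87 pos [ 0.4353 -0.1567  0.0812] yaw -16.0 gap 0.0855 q6 1.36 F [-0.   0.3 -0.4]
delta [-0.0038 -0.0055  0.0451] roll 0.0
```

```bash
python3 -m inch '[{"jaw":1,"delta_pos":[-0.003,-0.004,0.01],"roll":0},{"jaw":1,"delta_pos":[-0.003,-0.004,0.025],"roll":0},{"jaw":1,"delta_pos":[-0.003,-0.004,0.045],"roll":0},{"jaw":1,"delta_pos":[-0.003,-0.004,0.045],"roll":0},{"jaw":0.3,"delta_pos":[-0.003,-0.004,0.045],"roll":0},{"jaw":0.3,"delta_pos":[-0.003,-0.004,0.045],"roll":0},{"jaw":0.3,"delta_pos":[-0.003,-0.004,0.045],"roll":0},{"jaw":0.3,"delta_pos":[-0.003,-0.004,0.045],"roll":0},{"jaw":0.3,"delta_pos":[-0.003,-0.004,0.045],"roll":0},{"jaw":0.3,"delta_pos":[-0.003,-0.004,0.045],"roll":0}]'; python3 m.py 0.505 -0.393 0.12 -16.4
```

```text
t: 2.7
position: [0.4322, -0.1509, 0.0344]
eef_rot: [3.11, -0.436, 0.005]
ft_force: [-0.8, 0.6, 5.8]
finger_gap: 0.0362
t 2.7 pos [ 0.4322 -0.1509  0.0344] yaw -16.0 gap 0.0362 q6 1.37 F [-0.8  0.6  5.8]
delta [ 0.1369  0.2128 -0.085 ] roll 0.4
```

```bash
python3 -m inch '[{"jaw":0.3,"delta_pos":[0,0,-0.03],"roll":0},{"jaw":0.3,"delta_pos":[0,0,-0.06],"roll":0},{"jaw":0.3,"delta_pos":[0.02,0.03,-0.07],"roll":0},{"jaw":0.3,"delta_pos":[0.04,0.06,-0.07],"roll":0},{"jaw":0.3,"delta_pos":[0.06,0.09,-0.07],"roll":0},{"jaw":0.3,"delta_pos":[0.08,0.12,-0.07],"roll":0},{"jaw":0.3,"delta_pos":[0.1,0.155,-0.07],"roll":0},{"jaw":0.3,"delta_pos":[0.12,0.185,-0.07],"roll":0},{"jaw":0.3,"delta_pos":[0.137,0.213,-0.07],"roll":0},{"jaw":0.3,"delta_pos":[0.137,0.213,-0.07],"roll":0}]'; python3 m.py 0.505 -0.393 0.040 -16.4;python3 - <<'E'
from bench import env
from h import *
c=env.read_camera("wrist");cv2.imwrite("pics/w2.png",c["pixels"])
E
```

```text
t: 3.53
position: [0.5043, -0.3989, 0.1003]
eef_rot: [3.107, -0.443, 0.001]
ft_force: [0.5, 1.2, -0.5]
finger_gap: 0.0357
t 3.53 pos [ 0.5043 -0.3989  0.1003] yaw -16.2 gap 0.0357 q6 1.08 F [ 0.5  1.2 -0.5]
delta [-0.0011 -0.006   0.0603] roll 0.2
```

View pics/w2.png

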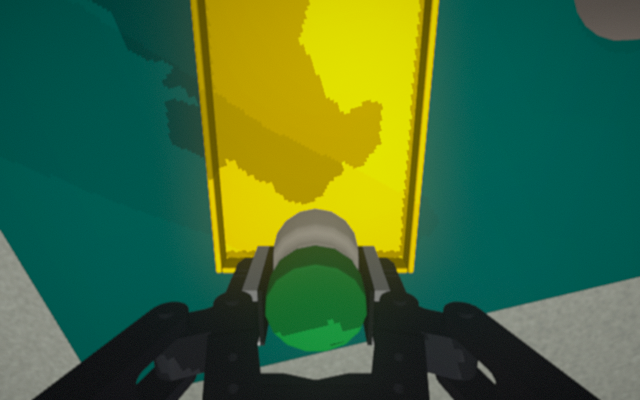

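The jar is held above the tray, tray edges parallel to the jaws (columns about 195–435), end wall at row 270. Lower and release.

```bash
python3 -c "
from bench import env
from h import *
c=env.read_camera('wrist');print(plane(c,217,271,.02),plane(c,413,271,.02))"
python3 -m inch '[{"jaw":0.3,"delta_pos":[-0.001,-0.006,0.02],"roll":0},{"jaw":0.3,"delta_pos":[-0.001,-0.006,0.04],"roll":0},{"jaw":0.3,"delta_pos":[-0.001,-0.006,0.05],"roll":0},{"jaw":0.3,"delta_pos":[-0.001,-0.006,0.056],"roll":0},{"jaw":0.3,"delta_pos":[-0.001,-0.006,0.061],"roll":0},{"jaw":0.3,"delta_pos":[-0.001,-0.006,0.061],"roll":0},{"jaw":0.6,"delta_pos":[-0.001,-0.006,0.061],"roll":0},{"jaw":0.6,"delta_pos":[-0.001,-0.006,0.061],"roll":0},{"jaw":0.6,"delta_pos":[-0.001,-0.006,0.061],"roll":0},{"jaw":0.6,"delta_pos":[-0.001,-0.006,0.061],"roll":0}]'; python3 m.py 0.4375 0.002 0.110 -16
```

```text
[ 0.43128293 -0.4174999   0.02      ] [ 0.553985   -0.45286711  0.02      ]
t: 4.47
position: [0.5052, -0.3872, 0.0425]
eef_rot: [3.11, -0.436, 0.003]
ft_force: [0.4, -0.5, 0.7]
finger_gap: 0.0512
t 4.47 pos [ 0.5052 -0.3872  0.0425] yaw -16.0 gap 0.0512 q6 1.09 F [ 0.4 -0.5  0.7]
delta [-0.1721 -0.3555 -0.0681] roll 0.0
```

```bash
python3 -m inch '[{"jaw":0.8,"delta_pos":[0,0,-0.03],"roll":0},{"jaw":1,"delta_pos":[0,0,-0.065],"roll":0},{"jaw":1,"delta_pos":[-0.02,-0.036,-0.07],"roll":0},{"jaw":1,"delta_pos":[-0.172,-0.355,-0.07],"roll":0},{"jaw":1,"delta_pos":[-0.172,-0.355,-0.07],"roll":0},{"jaw":1,"delta_pos":[-0.172,-0.355,-0.07],"roll":0},{"jaw":1,"delta_pos":[-0.172,-0.355,-0.07],"roll":0},{"jaw":1,"delta_pos":[-0.172,-0.355,-0.07],"roll":0},{"jaw":1,"delta_pos":[-0.172,-0.355,-0.07],"roll":0},{"jaw":1,"delta_pos":[-0.172,-0.355,-0.07],"roll":0}]'
python3 -m inch '[{"jaw":1,"delta_pos":[0,-0.04,0],"roll":0},{"jaw":1,"delta_pos":[0,-0.04,0],"roll":0},{"jaw":1,"delta_pos":[0,-0.04,0],"roll":0},{"jaw":1,"delta_pos":[0,-0.04,0],"roll":0},{"jaw":1,"delta_pos":[0,-0.04,0],"roll":0},{"jaw":1,"delta_pos":[0,-0.04,0],"roll":0},{"jaw":1,"delta_pos":[0,-0.04,0],"roll":0},{"jaw":1,"delta_pos":[0,-0.04,0],"roll":0},{"jaw":1,"delta_pos":[0,-0.04,0],"roll":0},{"jaw":1,"delta_pos":[0,-0.04,0],"roll":0}]'; python3 m.py 0.4375 0.002 0.036 -16
```

```text
t: 5.3
position: [0.4468, -0.0573, 0.1121]
eef_rot: [3.111, -0.438, 0.003]
ft_force: [0.2, -0.1, 0.1]
finger_gap: 0.0856
t: 6.13
position: [0.4581, -0.0209, 0.1112]
eef_rot: [-3.111, 0.438, 0.0]
ft_force: [0.4, -0.5, -0.1]
finger_gap: 0.0853
t 6.13 pos [ 0.4581 -0.0209  0.1112] yaw -16.0 gap 0.0853 q6 1.66 F [ 0.4 -0.5 -0.1]
delta [-0.0261 -0.0163  0.0752] roll -0.0
```

```bash
python3 -m inch '[{"jaw":1,"delta_pos":[-0.026,-0.016,0],"roll":0},{"jaw":1,"delta_pos":[-0.026,-0.016,0.0],"roll":0},{"jaw":1,"delta_pos":[-0.026,-0.016,0.025],"roll":0},{"jaw":1,"delta_pos":[-0.026,-0.016,0.05],"roll":0},{"jaw":1,"delta_pos":[-0.026,-0.016,0.075],"roll":0},{"jaw":1,"delta_pos":[-0.026,-0.016,0.075],"roll":0},{"jaw":0.3,"delta_pos":[-0.026,-0.016,0.075],"roll":0},{"jaw":0.3,"delta_pos":[-0.026,-0.016,0.075],"roll":0},{"jaw":0.3,"delta_pos":[-0.026,-0.016,0.075],"roll":0},{"jaw":0.3,"delta_pos":[-0.026,-0.016,0.075],"roll":0}]'; python3 m.py 0.529 -0.311 0.106 -16.4
```

```text
t: 6.97
position: [0.4392, 0.0019, 0.0383]
eef_rot: [3.111, -0.437, 0.006]
ft_force: [-2.6, 0.5, 1.6]
finger_gap: 0.0388
t 6.97 pos [0.4392 0.0019 0.0383] yaw -16.0 gap 0.0388 q6 1.7 F [-2.6  0.5  1.6]
delta [ 0.1727  0.276  -0.0672] roll 0.4
```

```bash
python3 -m inch '[{"jaw":0.25,"delta_pos":[0,0,0],"roll":0},{"jaw":0.25,"delta_pos":[0,0,0],"roll":0},{"jaw":0.25,"delta_pos":[0,0,-0.03],"roll":0},{"jaw":0.25,"delta_pos":[0,0,-0.065],"roll":0},{"jaw":0.25,"delta_pos":[0.02,0.03,-0.067],"roll":0},{"jaw":0.25,"delta_pos":[0.172,0.276,-0.067],"roll":0},{"jaw":0.25,"delta_pos":[0.172,0.276,-0.067],"roll":0},{"jaw":0.25,"delta_pos":[0.172,0.276,-0.067],"roll":0},{"jaw":0.25,"delta_pos":[0.172,0.276,-0.067],"roll":0},{"jaw":0.25,"delta_pos":[0.172,0.276,-0.067],"roll":0}]'
python3 -m inch '[{"jaw":0.25,"delta_pos":[0.05,0.08,0],"roll":0},{"jaw":0.25,"delta_pos":[0.05,0.08,0],"roll":0},{"jaw":0.25,"delta_pos":[0.05,0.08,0],"roll":0},{"jaw":0.25,"delta_pos":[0.05,0.08,0],"roll":0},{"jaw":0.25,"delta_pos":[0.05,0.08,0],"roll":0},{"jaw":0.25,"delta_pos":[0.05,0.08,0],"roll":0},{"jaw":0.25,"delta_pos":[0.05,0.08,0],"roll":0},{"jaw":0.25,"delta_pos":[0.05,0.08,0],"roll":0},{"jaw":0.25,"delta_pos":[0.05,0.08,0],"roll":0},{"jaw":0.25,"delta_pos":[0.05,0.08,0],"roll":0}]'; python3 m.py 0.529 -0.311 0.042 -16.4
```

```text
t: 7.8
position: [0.5055, -0.2349, 0.1038]
eef_rot: [3.111, -0.437, 0.002]
ft_force: [0.8, 0.4, 0.3]
finger_gap: 0.0352
t: 8.63
position: [0.5311, -0.3225, 0.1036]
eef_rot: [3.111, -0.435, 0.0]
ft_force: [0.9, 0.8, -0.0]
finger_gap: 0.0351
t 8.63 pos [ 0.5311 -0.3225  0.1036] yaw -15.9 gap 0.0351 q6 1.19 F [ 0.9  0.8 -0. ]
delta [-0.0052 -0.0105  0.0616] roll 0.5
```

```bash
python3 -m inch '[{"jaw":0.25,"delta_pos":[-0.005,-0.0105,0],"roll":0},{"jaw":0.25,"delta_pos":[-0.005,-0.0105,0.03],"roll":0},{"jaw":0.25,"delta_pos":[-0.005,-0.0105,0.05],"roll":0},{"jaw":0.25,"delta_pos":[-0.005,-0.0105,0.056],"roll":0},{"jaw":0.25,"delta_pos":[-0.005,-0.0105,0.062],"roll":0},{"jaw":0.25,"delta_pos":[-0.005,-0.0105,0.062],"roll":0},{"jaw":0.6,"delta_pos":[-0.005,-0.0105,0.062],"roll":0},{"jaw":0.6,"delta_pos":[-0.005,-0.0105,0.062],"roll":0},{"jaw":0.6,"delta_pos":[-0.005,-0.0105,0.062],"roll":0},{"jaw":0.6,"delta_pos":[-0.005,-0.0105,0.062],"roll":0}]'; python3 m.py 0.440 -0.135 0.140 -16
```

```text
t: 9.47
position: [0.5294, -0.312, 0.0417]
eef_rot: [3.111, -0.436, 0.001]
ft_force: [0.1, 0.0, 0.3]
finger_gap: 0.0512
t 9.47 pos [ 0.5294 -0.312   0.0417] yaw -16.0 gap 0.0512 q6 1.21 F [0.1 0.  0.3]
delta [-0.1346 -0.1456 -0.0985] roll 0.0
```

```bash
python3 -m inch '[{"jaw":0.8,"delta_pos":[0,0,-0.035],"roll":0},{"jaw":1,"delta_pos":[0,0,-0.07],"roll":0},{"jaw":1,"delta_pos":[-0.115,-0.15,-0.11],"roll":0},{"jaw":1,"delta_pos":[-0.115,-0.15,-0.11],"roll":0},{"jaw":1,"delta_pos":[-0.115,-0.15,-0.11],"roll":0},{"jaw":1,"delta_pos":[-0.115,-0.15,-0.11],"roll":0},{"jaw":1,"delta_pos":[-0.115,-0.15,-0.11],"roll":0},{"jaw":1,"delta_pos":[-0.115,-0.15,-0.11],"roll":0},{"jaw":1,"delta_pos":[-0.115,-0.15,-0.11],"roll":0},{"jaw":1,"delta_pos":[-0.115,-0.15,-0.11],"roll":0}]'; python3 - <<'E'
from bench import env
from h import *
c=env.read_camera("wrist");cv2.imwrite("pics/w3.png",c["pixels"]);pickle.dump(c,open("w3.pkl","wb"))
E
```

```text
t: 10.3
position: [0.4603, -0.1365, 0.1515]
eef_rot: [3.11, -0.436, 0.002]
ft_force: [1.0, 0.0, -0.3]
finger_gap: 0.0854
```

View pics/w3.png

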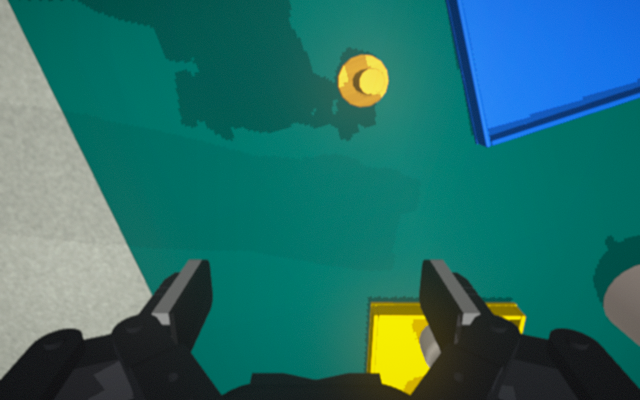

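```bash
python3 - <<'E'
from h import *
c=pickle.load(open("w3.pkl","rb"))
print("top",plane(c,374,81,.055),"foot",plane(c,361,80,.013),"corner",plane(c,488,146,.02))
E
python3 m.py 0.513 -0.072 0.034 3
```

```text
top [ 0.51566852 -0.07233024  0.055     ] foot [ 0.51322763 -0.07118297  0.013     ] corner [ 0.59007325 -0.14052749  0.02      ]
t 10.35 pos [ 0.4602 -0.1368  0.1511] yaw -16.0 gap 0.0855 q6 1.42 F [ 0.5 -0.6 -0.7]
delta [ 0.0329 -0.0769  0.1171] roll -19.0
```

Brass die seen at (361–374, 80) → (0.514,-0.072); blue tray corner (488,146) matches my estimate within 3 mm.

```bash
python3 -m inch '[{"jaw":1,"delta_pos":[0.034,-0.077,0],"roll":-19},{"jaw":1,"delta_pos":[0.034,-0.077,0],"roll":-19},{"jaw":1,"delta_pos":[0.034,-0.077,0.03],"roll":-19},{"jaw":1,"delta_pos":[0.034,-0.077,0.06],"roll":-19},{"jaw":0.8,"delta_pos":[0.034,-0.077,0.09],"roll":-19},{"jaw":0.7,"delta_pos":[0.034,-0.077,0.117],"roll":-19},{"jaw":0.6,"delta_pos":[0.034,-0.077,0.117],"roll":-19},{"jaw":0.1,"delta_pos":[0.034,-0.077,0.117],"roll":-19},{"jaw":0,"delta_pos":[0.034,-0.077,0.117],"roll":-19},{"jaw":0,"delta_pos":[0.034,-0.077,0.117],"roll":-19}]';python3 -m inch '[{"jaw":0,"delta_pos":[0,0,0],"roll":0},{"jaw":0,"delta_pos":[0,0,0],"roll":0},{"jaw":0,"delta_pos":[0,0,0],"roll":0},{"jaw":0,"delta_pos":[0,0,0],"roll":0},{"jaw":0,"delta_pos":[0,0,-0.03],"roll":0},{"jaw":0,"delta_pos":[0,0,-0.05],"roll":0},{"jaw":0,"delta_pos":[0,0,-0.05],"roll":0},{"jaw":0,"delta_pos":[0,0,-0.05],"roll":0},{"jaw":0,"delta_pos":[0,0,-0.05],"roll":0},{"jaw":0,"delta_pos":[0,0,-0.05],"roll":0}]'; python3 m.py 0.651 -0.093 0.084 3
```

```text
t: 11.18
position: [0.5156, -0.0725, 0.0367]
eef_rot: [3.139, 0.082, 0.006]
ft_force: [-0.9, 0.5, 0.0]
finger_gap: 0.0156
t: 12.02
position: [0.5123, -0.0709, 0.0825]
eef_rot: [-3.139, -0.083, 0.005]
ft_force: [-0.3, 0.6, -1.4]
finger_gap: 0.0146
t 12.02 pos [ 0.5123 -0.0709  0.0825] yaw 3.0 gap 0.0146 q6 1.25 F [-0.3  0.6 -1.4]
delta [ 0.1373  0.0294 -0.002 ] roll 0.0
```

```bash
python3 -m inch '[{"jaw":0,"delta_pos":[0.035,0.007,0],"roll":0},{"jaw":0,"delta_pos":[0.07,0.015,0],"roll":0},{"jaw":0,"delta_pos":[0.105,0.023,0],"roll":0},{"jaw":0,"delta_pos":[0.138,0.03,0],"roll":0},{"jaw":0,"delta_pos":[0.138,0.03,0],"roll":0},{"jaw":0,"delta_pos":[0.138,0.03,0],"roll":0},{"jaw":0,"delta_pos":[0.138,0.03,0.02],"roll":0},{"jaw":0,"delta_pos":[0.138,0.03,0.03],"roll":0},{"jaw":0,"delta_pos":[0.138,0.03,0.037],"roll":0},{"jaw":0,"delta_pos":[0.138,0.03,0.043],"roll":0}]'; python3 -m inch '[{"jaw":0,"delta_pos":[0,0,0.001],"roll":0},{"jaw":0,"delta_pos":[0,0,0.001],"roll":0},{"jaw":0.4,"delta_pos":[0,0,0.001],"roll":0},{"jaw":0.4,"delta_pos":[0,0,0.001],"roll":0},{"jaw":0.4,"delta_pos":[0,0,0.001],"roll":0},{"jaw":0.5,"delta_pos":[0,0,0.001],"roll":0},{"jaw":0.5,"delta_pos":[0,0,-0.03],"roll":0},{"jaw":0.5,"delta_pos":[0,0,-0.06],"roll":0},{"jaw":1,"delta_pos":[0,0,-0.09],"roll":0},{"jaw":1,"delta_pos":[0,0,-0.09],"roll":0}]';  python3 m.py 0.508 0.01 0.150 3
```

```text
t: 12.85
position: [0.6509, -0.0934, 0.0406]
eef_rot: [-3.14, -0.083, 0.005]
ft_force: [-11.2, 2.0, 23.1]
finger_gap: 0.0141
t: 13.68
position: [0.6573, -0.0951, 0.1401]
eef_rot: [3.137, 0.083, 0.021]
ft_force: [1.8, -0.0, 0.7]
finger_gap: 0.0658
t 13.68 pos [ 0.6573 -0.0951  0.1401] yaw 3.0 gap 0.0658 q6 1.27 F [ 1.8 -0.   0.7]
delta [-0.1434 -0.1128 -0.0123] roll 0.0
```

```bash
python3 -m inch '[{"jaw":1,"delta_pos":[-0.143,-0.1,-0.012],"roll":0},{"jaw":1,"delta_pos":[-0.143,-0.1,-0.012],"roll":0},{"jaw":1,"delta_pos":[-0.143,-0.1,-0.012],"roll":0},{"jaw":1,"delta_pos":[-0.143,-0.1,-0.012],"roll":0},{"jaw":1,"delta_pos":[-0.143,-0.1,-0.012],"roll":0},{"jaw":1,"delta_pos":[-0.143,-0.1,-0.012],"roll":0},{"jaw":1,"delta_pos":[-0.143,-0.1,-0.012],"roll":0},{"jaw":1,"delta_pos":[-0.143,-0.1,-0.012],"roll":0},{"jaw":1,"delta_pos":[-0.143,-0.1,-0.012],"roll":0},{"jaw":1,"delta_pos":[-0.143,-0.1,-0.012],"roll":0}]'; python3 m.py 0.508 0.07 0.034 3; python3 - <<'E'
from bench import env
from h import *
c=env.read_camera("wrist");cv2.imwrite("pics/w4.png",c["pixels"]);pickle.dump(c,open("w4.pkl","wb"))
print(proj(c,[.508,.07,.055]),proj(c,[.508,.07,0.013]))
E
```

```text
t: 14.52
position: [0.5062, -0.0025, 0.1434]
eef_rot: [3.14, 0.081, 0.001]
ft_force: [0.5, 0.3, 0.6]
finger_gap: 0.0855
t 14.52 pos [ 0.5062 -0.0025  0.1434] yaw 3.0 gap 0.0855 q6 1.38 F [0.5 0.3 0.6]
delta [ 0.0054 -0.0724  0.1094] roll -0.0
[323.45572153  88.94305069] [322.16490933  87.33395954]
```

View pics/w4.png

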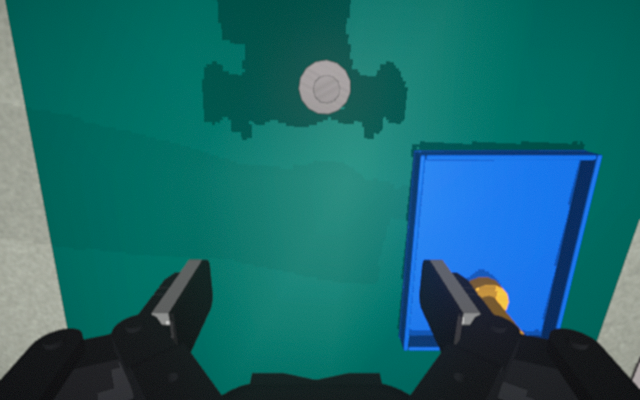

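Steel die at (325,88), 2 px from my prediction, so x ≈ 0.510; the brass die stands in the blue tray at (490,295).

```bash
python3 -m inch '[{"jaw":1,"delta_pos":[0.007,-0.0725,0],"roll":0},{"jaw":1,"delta_pos":[0.007,-0.0725,0],"roll":0},{"jaw":1,"delta_pos":[0.007,-0.0725,0.03],"roll":0},{"jaw":1,"delta_pos":[0.007,-0.0725,0.06],"roll":0},{"jaw":0.8,"delta_pos":[0.007,-0.0725,0.09],"roll":0},{"jaw":0.7,"delta_pos":[0.007,-0.0725,0.109],"roll":0},{"jaw":0.6,"delta_pos":[0.007,-0.0725,0.109],"roll":0},{"jaw":0.1,"delta_pos":[0.007,-0.0725,0.109],"roll":0},{"jaw":0,"delta_pos":[0.007,-0.0725,0.109],"roll":0},{"jaw":0,"delta_pos":[0.007,-0.0725,0.109],"roll":0}]';python3 -m inch '[{"jaw":0,"delta_pos":[0,0,0],"roll":0},{"jaw":0,"delta_pos":[0,0,0],"roll":0},{"jaw":0,"delta_pos":[0,0,0],"roll":0},{"jaw":0,"delta_pos":[0,0,0],"roll":0},{"jaw":0,"delta_pos":[0,0,-0.03],"roll":0},{"jaw":0,"delta_pos":[0,0,-0.05],"roll":0},{"jaw":0,"delta_pos":[0,0,-0.05],"roll":0},{"jaw":0,"delta_pos":[0,0,-0.05],"roll":0},{"jaw":0,"delta_pos":[0,0,-0.05],"roll":0},{"jaw":0,"delta_pos":[0,0,-0.05],"roll":0}]'; python3 m.py 0.647 -0.013 0.084 3
```

```text
t: 15.4
position: [0.5101, 0.0708, 0.0366]
eef_rot: [3.14, 0.082, 0.006]
ft_force: [-0.1, 0.2, -0.3]
finger_gap: 0.0155
t: 16.23
position: [0.5067, 0.071, 0.0824]
eef_rot: [-3.14, -0.083, 0.005]
ft_force: [-0.7, 0.6, -1.9]
finger_gap: 0.0146
t 16.23 pos [0.5067 0.071  0.0824] yaw 3.0 gap 0.0146 q6 1.53 F [-0.7  0.6 -1.9]
delta [ 0.1356  0.0913 -0.0021] roll 0.0
```

```bash
python3 -m inch '[{"jaw":0,"delta_pos":[0.034,0.023,0],"roll":0},{"jaw":0,"delta_pos":[0.068,0.046,0],"roll":0},{"jaw":0,"delta_pos":[0.102,0.069,0],"roll":0},{"jaw":0,"delta_pos":[0.136,0.091,0],"roll":0},{"jaw":0,"delta_pos":[0.136,0.091,0],"roll":0},{"jaw":0,"delta_pos":[0.136,0.091,0],"roll":0},{"jaw":0,"delta_pos":[0.136,0.091,0.02],"roll":0},{"jaw":0,"delta_pos":[0.136,0.091,0.03],"roll":0},{"jaw":0,"delta_pos":[0.136,0.091,0.036],"roll":0},{"jaw":0,"delta_pos":[0.136,0.091,0.041],"roll":0}]'; python3 -m inch '[{"jaw":0,"delta_pos":[0,0,0],"roll":0},{"jaw":0,"delta_pos":[0,0,0],"roll":0},{"jaw":0.4,"delta_pos":[0,0,0],"roll":0},{"jaw":0.4,"delta_pos":[0,0,0],"roll":0},{"jaw":0.4,"delta_pos":[0,0,0],"roll":0},{"jaw":0.5,"delta_pos":[0,0,0],"roll":0},{"jaw":0.5,"delta_pos":[0,0,-0.03],"roll":0},{"jaw":0.5,"delta_pos":[0,0,-0.06],"roll":0},{"jaw":1,"delta_pos":[0,0,-0.1],"roll":0},{"jaw":1,"delta_pos":[0,0,-0.14],"roll":0}]';  python3 m.py 0.485 0.25 0.210 -14
```

```text
t: 17.07
position: [0.6467, -0.0118, 0.0416]
eef_rot: [-3.14, -0.084, 0.005]
ft_force: [-0.8, -0.8, -1.5]
finger_gap: 0.0144
t: 17.9
position: [0.648, -0.0126, 0.184]
eef_rot: [-3.14, -0.083, 0.003]
ft_force: [1.2, -0.8, -1.1]
finger_gap: 0.0652
t 17.9 pos [ 0.648  -0.0126  0.184 ] yaw 3.0 gap 0.0652 q6 1.4 F [ 1.2 -0.8 -1.1]
delta [-0.1489 -0.2708 -0.0256] roll 17.0
```

```bash
python3 -m inch '[{"jaw":1,"delta_pos":[0,0,-0.03],"roll":0},{"jaw":1,"delta_pos":[-0.149,-0.26,-0.04],"roll":17},{"jaw":1,"delta_pos":[-0.149,-0.26,-0.04],"roll":17},{"jaw":1,"delta_pos":[-0.149,-0.26,-0.04],"roll":17},{"jaw":1,"delta_pos":[-0.149,-0.26,-0.04],"roll":17},{"jaw":1,"delta_pos":[-0.149,-0.26,-0.04],"roll":17},{"jaw":1,"delta_pos":[-0.149,-0.26,-0.04],"roll":17},{"jaw":1,"delta_pos":[-0.149,-0.26,-0.04],"roll":17},{"jaw":1,"delta_pos":[-0.149,-0.26,-0.04],"roll":17},{"jaw":1,"delta_pos":[-0.149,-0.26,-0.04],"roll":17}]'; python3 m.py 0.4256 0.158 0.15 0; python3 - <<'E'
from bench import env
from h import *
c=env.read_camera("wrist");cv2.imwrite("pics/w5.png",c["pixels"]);pickle.dump(c,open("w5.pkl","wb"))
E
```

```text
t: 18.73
position: [0.4848, 0.2416, 0.2244]
eef_rot: [-3.118, 0.374, -0.002]
ft_force: [-0.2, -1.2, -0.2]
finger_gap: 0.0852
t 18.73 pos [0.4848 0.2416 0.2244] yaw -13.7 gap 0.0852 q6 2.15 F [-0.2 -1.2 -0.2]
delta [-0.0379  0.0953  0.0742] roll -13.7
```

View pics/w5.png

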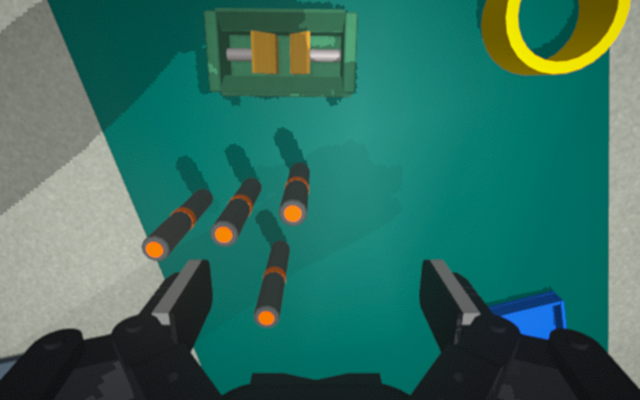

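Holder seen at (206–355, 10–97), jaws' gap near (282,53), edges parallel to the image; setter top at (266,318) as expected.

```bash
python3 - <<'E'
from h import *
c=pickle.load(open("w5.pkl","rb"))
for a,z in(((252,52),.057),((311,52),.057),((277,52),.035),((290,52),.035),((217,12),.05),((345,12),.05),((217,90),.05),((345,90),.05),((206,53),.0),((356,53),.0)): print(a,z,plane(c,*a,z)[:2].round(4))
print("setter",plane(c,266,317.5,.12))
cr=c["pixels"][0:110,190:370];cv2.imwrite("pics/w5c.png",cv2.resize(cr,None,fx=4,fy=4,interpolation=cv2.INTER_CUBIC))
E
```

```text
(252, 52) 0.057 [0.4618 0.348 ]
(311, 52) 0.057 [0.5056 0.3373]
(277, 52) 0.035 [0.4786 0.3454]
(290, 52) 0.035 [0.4889 0.3429]
(217, 12) 0.05 [0.4431 0.3821]
(345, 12) 0.05 [0.5375 0.3592]
(217, 90) 0.05 [0.4251 0.3279]
(345, 90) 0.05 [0.5254 0.3036]
(206, 53) 0.0 [0.4125 0.363 ]
(356, 53) 0.0 [0.5456 0.3307]
setter [0.42701994 0.15861426 0.12      ]
```

View pics/w5c.png

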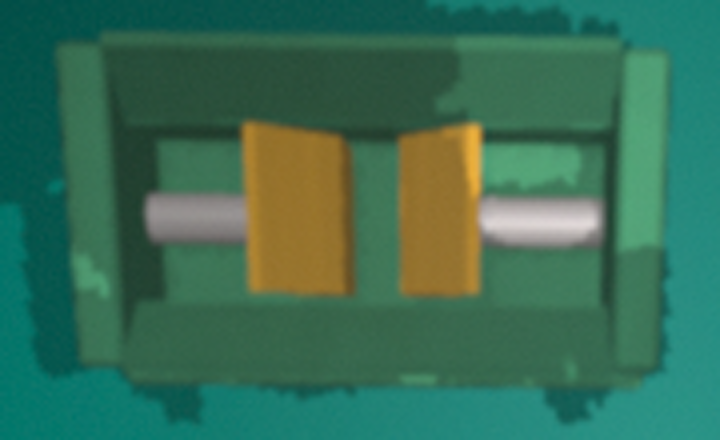

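```bash
python3 m.py 0.4262 0.158 0.085 0;python3 -m inch '[{"jaw":1,"delta_pos":[-0.0375,0.0955,0],"roll":-13.7},{"jaw":1,"delta_pos":[-0.0375,0.0955,0],"roll":-13.7},{"jaw":1,"delta_pos":[-0.0375,0.0955,0],"roll":-13.7},{"jaw":1,"delta_pos":[-0.0375,0.0955,0],"roll":-13.7},{"jaw":1,"delta_pos":[-0.0375,0.0955,0.03],"roll":-13.7},{"jaw":1,"delta_pos":[-0.0375,0.0955,0.05],"roll":-13.7},{"jaw":1,"delta_pos":[-0.0375,0.0955,0.06],"roll":-13.7},{"jaw":1,"delta_pos":[-0.0375,0.0955,0.06],"roll":-13.7},{"jaw":1,"delta_pos":[-0.0375,0.0955,0.06],"roll":-13.7},{"jaw":1,"delta_pos":[-0.0375,0.0955,0.06],"roll":-13.7}]'; python3 m.py 0.4262 0.158 0.085 0
```

```text
t 18.78 pos [0.486 0.24  0.224] yaw -13.8 gap 0.0851 q6 2.15 F [ 0.1 -0.3  0.1]
delta [-0.0388  0.0939  0.1389] roll -13.8
t: 19.62
position: [0.428, 0.1554, 0.1646]
eef_rot: [-3.141, 0.008, -0.003]
ft_force: [-0.1, -0.8, -0.2]
finger_gap: 0.0856
t 19.62 pos [0.428  0.1554 0.1646] yaw -0.3 gap 0.0856 q6 1.78 F [-0.1 -0.8 -0.2]
delta [-0.002  -0.0025  0.0796] roll -0.3
```

```bash
python3 -m inch '[{"jaw":1,"delta_pos":[-0.001,-0.0025,0.0],"roll":0},{"jaw":1,"delta_pos":[-0.001,-0.0025,0.03],"roll":0},{"jaw":1,"delta_pos":[-0.001,-0.0025,0.06],"roll":0},{"jaw":1,"delta_pos":[-0.001,-0.0025,0.08],"roll":0},{"jaw":0.8,"delta_pos":[-0.001,-0.0025,0.08],"roll":0},{"jaw":0.6,"delta_pos":[-0.001,-0.0025,0.08],"roll":0},{"jaw":0.5,"delta_pos":[-0.001,-0.0025,0.08],"roll":0},{"jaw":0.4,"delta_pos":[-0.001,-0.0025,0.08],"roll":0},{"jaw":0.3,"delta_pos":[-0.001,-0.0025,0.08],"roll":0},{"jaw":0.2,"delta_pos":[-0.001,-0.0025,0.08],"roll":0}]';python3 -m inch '[{"jaw":0.1,"delta_pos":[0,0,0],"roll":0},{"jaw":0,"delta_pos":[0,0,0],"roll":0},{"jaw":0,"delta_pos":[0,0,0],"roll":0},{"jaw":0,"delta_pos":[0,0,0],"roll":0},{"jaw":0,"delta_pos":[0,0,0],"roll":0},{"jaw":0,"delta_pos":[0,0,0],"roll":0},{"jaw":0,"delta_pos":[0,0,0],"roll":0},{"jaw":0,"delta_pos":[0,0,0],"roll":0},{"jaw":0,"delta_pos":[0,0,0],"roll":0},{"jaw":0,"delta_pos":[0,0,0],"roll":0}]'; python3 m.py 0.4262 0.158 0.24 0
```

```text
t: 20.45
position: [0.4267, 0.1583, 0.0854]
eef_rot: [-3.141, 0.007, -0.004]
ft_force: [-1.2, 0.7, 5.1]
finger_gap: 0.0186
t: 21.28
position: [0.4267, 0.1583, 0.0854]
eef_rot: [-3.141, 0.007, -0.004]
ft_force: [-1.9, -0.5, 5.8]
finger_gap: 0.0188
t 21.28 pos [0.4267 0.1583 0.0854] yaw -0.3 gap 0.0188 q6 1.78 F [-1.9 -0.5  5.8]
delta [-1.000e-04  2.000e-04 -1.546e-01] roll -0.3
```

```bash
python3 -m inch '[{"jaw":0,"delta_pos":[0,0,-0.02],"roll":0},{"jaw":0,"delta_pos":[0,0,-0.05],"roll":0},{"jaw":0,"delta_pos":[0,0,-0.08],"roll":0},{"jaw":0,"delta_pos":[0,0,-0.11],"roll":0},{"jaw":0,"delta_pos":[0,0,-0.14],"roll":0},{"jaw":0,"delta_pos":[0,0,-0.15],"roll":0},{"jaw":0,"delta_pos":[0,0,-0.15],"roll":0},{"jaw":0,"delta_pos":[0.01,-0.03,-0.15],"roll":0},{"jaw":0,"delta_pos":[0.02,-0.06,-0.15],"roll":0},{"jaw":0,"delta_pos":[0.03,-0.09,-0.15],"roll":0}]'; python3 m.py 0.484 0.3435 0.225 0
```

```text
t: 22.12
position: [0.4557, 0.2482, 0.2305]
eef_rot: [3.14, -0.01, -0.005]
ft_force: [-0.0, -0.7, -2.0]
finger_gap: 0.0183
t 22.12 pos [0.4557 0.2482 0.2305] yaw -0.4 gap 0.0183 q6 1.95 F [-0.  -0.7 -2. ]
delta [ 0.0278 -0.0955  0.0052] roll -0.4
```

```bash
python3 -m inch '[{"jaw":0,"delta_pos":[0.01,-0.03,0],"roll":0},{"jaw":0,"delta_pos":[0.02,-0.065,0],"roll":0},{"jaw":0,"delta_pos":[0.0275,-0.0955,0],"roll":0},{"jaw":0,"delta_pos":[0.0275,-0.0955,0],"roll":0},{"jaw":0,"delta_pos":[0.0275,-0.0955,0],"roll":0},{"jaw":0,"delta_pos":[0.0275,-0.0955,0.02],"roll":0},{"jaw":0,"delta_pos":[0.0275,-0.0955,0.04],"roll":0},{"jaw":0,"delta_pos":[0.0275,-0.0955,0.06],"roll":0},{"jaw":0,"delta_pos":[0.0275,-0.0955,0.07],"roll":0},{"jaw":0,"delta_pos":[0.0275,-0.0955,0.07],"roll":0}]'; python3 m.py 0.484 0.3435 0.095 0; python3 - <<'E'
from bench import env
from h import *
a=env.read_camera("scene");b=env.read_camera("side")
A=cv2.resize(a["pixels"][170:290,395:505],None,fx=4,fy=4,interpolation=cv2.INTER_CUBIC)
B=cv2.resize(b["pixels"][70:190,170:280],None,fx=4,fy=4,interpolation=cv2.INTER_CUBIC)
w=env.read_camera("wrist")["pixels"]
cv2.imwrite("pics/hold.png",np.hstack([A,B])[:,:800]);cv2.imwrite("pics/w6.png",w)
E
```

```text
t: 22.95
position: [0.4816, 0.3408, 0.1586]
eef_rot: [3.137, -0.009, -0.012]
ft_force: [-0.1, -0.2, -2.1]
finger_gap: 0.0188
t 22.95 pos [0.4816 0.3408 0.1586] yaw -0.3 gap 0.0188 q6 2.08 F [-0.1 -0.2 -2.1]
delta [ 0.0029 -0.003   0.0635] roll -0.3
```

View pics/hold.png

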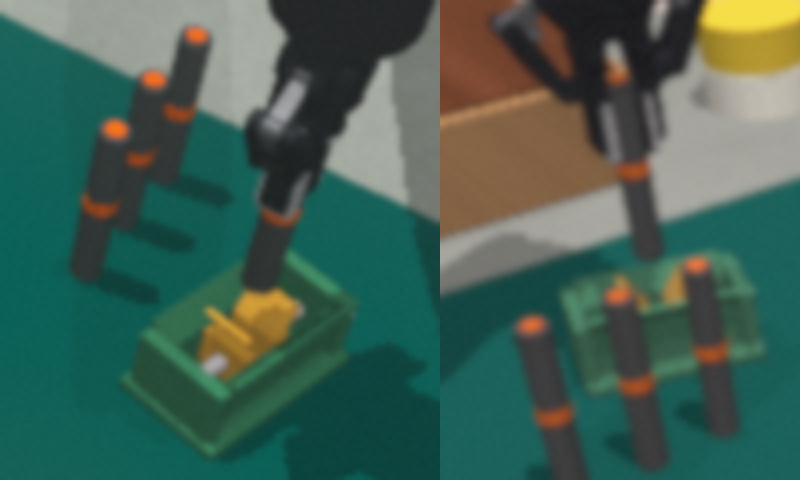

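The rod hangs vertically above the slot (scene crop foot at (260,288), jaws at (245,330)). Push down gently in steps.

```bash
python3 -m inch '[{"jaw":0,"delta_pos":[0.001,-0.0015,0.004],"roll":0},{"jaw":0,"delta_pos":[0.001,-0.0015,0.008],"roll":0},{"jaw":0,"delta_pos":[0.001,-0.0015,0.012],"roll":0},{"jaw":0,"delta_pos":[0.001,-0.0015,0.016],"roll":0},{"jaw":0,"delta_pos":[0.001,-0.0015,0.019],"roll":0},{"jaw":0,"delta_pos":[0.001,-0.0015,0.022],"roll":0},{"jaw":0,"delta_pos":[0.001,-0.0015,0.025],"roll":0},{"jaw":0,"delta_pos":[0.001,-0.0015,0.028],"roll":0},{"jaw":0,"delta_pos":[0.001,-0.0015,0.031],"roll":0},{"jaw":0,"delta_pos":[0.001,-0.0015,0.034],"roll":0}]'; python3 m.py 0.484 0.3435 0.093 0
```

```text
t: 23.93
position: [0.4852, 0.3447, 0.129]
eef_rot: [3.142, -0.007, -0.0]
ft_force: [0.1, 0.4, -2.1]
finger_gap: 0.0184
t 23.93 pos [0.4852 0.3447 0.129 ] yaw -0.3 gap 0.0184 q6 2.08 F [ 0.1  0.4 -2.1]
delta [-0.0012  0.0012  0.036 ] roll -0.3
```

```bash
python3 -m inch '[{"jaw":0,"delta_pos":[-0.001,0.001,0.002],"roll":0},{"jaw":0,"delta_pos":[-0.001,0.001,0.004],"roll":0},{"jaw":0,"delta_pos":[-0.001,0.001,0.006],"roll":0},{"jaw":0,"delta_pos":[-0.001,0.001,0.008],"roll":0},{"jaw":0,"delta_pos":[-0.001,0.001,0.01],"roll":0},{"jaw":0,"delta_pos":[-0.001,0.001,0.012],"roll":0},{"jaw":0,"delta_pos":[-0.001,0.001,0.014],"roll":0},{"jaw":0,"delta_pos":[-0.001,0.001,0.016],"roll":0},{"jaw":0,"delta_pos":[-0.001,0.001,0.018],"roll":0},{"jaw":0,"delta_pos":[-0.001,0.001,0.018],"roll":0}]'; python3 m.py 0.484 0.3435 0.093 0
```

```text
t: 24.77
position: [0.4843, 0.344, 0.1109]
eef_rot: [-3.141, 0.007, -0.0]
ft_force: [-1.4, 0.6, 2.0]
finger_gap: 0.0186
t 24.77 pos [0.4843 0.344  0.1109] yaw -0.3 gap 0.0186 q6 2.08 F [-1.4  0.6  2. ]
delta [-0.0003  0.0005  0.0179] roll -0.3
```

Side forces are small (well aligned). Continue.

```bash
python3 -m inch '[{"jaw":0,"delta_pos":[0,0,0.002],"roll":0},{"jaw":0,"delta_pos":[0,0,0.004],"roll":0},{"jaw":0,"delta_pos":[0,0,0.006],"roll":0},{"jaw":0,"delta_pos":[0,0,0.008],"roll":0},{"jaw":0,"delta_pos":[0,0,0.009],"roll":0},{"jaw":0,"delta_pos":[0,0,0.01],"roll":0},{"jaw":0,"delta_pos":[0,0,0.011],"roll":0},{"jaw":0,"delta_pos":[0,0,0.012],"roll":0},{"jaw":0,"delta_pos":[0,0,0.012],"roll":0},{"jaw":0,"delta_pos":[0,0,0.012],"roll":0}]'; python3 -m inch '[{"jaw":0,"delta_pos":[0,0,0.001],"roll":0},{"jaw":0,"delta_pos":[0,0,0.002],"roll":0},{"jaw":0,"delta_pos":[0,0,0.003],"roll":0},{"jaw":0,"delta_pos":[0,0,0.004],"roll":0},{"jaw":0,"delta_pos":[0,0,0.005],"roll":0},{"jaw":0,"delta_pos":[0,0,0.005],"roll":0},{"jaw":0,"delta_pos":[0,0,0.005],"roll":0},{"jaw":0,"delta_pos":[0,0,0.005],"roll":0},{"jaw":0,"delta_pos":[0,0,0.005],"roll":0},{"jaw":0,"delta_pos":[0,0,0.005],"roll":0}]'; python3 m.py 0.484 0.3435 0.093 0
```

```text
t: 25.6
position: [0.484, 0.3436, 0.099]
eef_rot: [3.141, -0.007, -0.001]
ft_force: [-0.8, 0.1, 0.5]
finger_gap: 0.0186
t: 26.43
position: [0.4841, 0.3438, 0.0941]
eef_rot: [-3.142, 0.007, 0.0]
ft_force: [-0.3, 0.4, -0.3]
finger_gap: 0.0189
t 26.43 pos [0.4841 0.3438 0.0941] yaw -0.3 gap 0.0189 q6 2.08 F [-0.3  0.4 -0.3]
delta [-0.0001  0.0003  0.0011] roll -0.3
```

```bash
python3 -m inch '[{"jaw":0,"delta_pos":[0,0,0.0005],"roll":0},{"jaw":0,"delta_pos":[0,0,0.001],"roll":0},{"jaw":0,"delta_pos":[0,0,0.0015],"roll":0},{"jaw":0,"delta_pos":[0,0,0.002],"roll":0},{"jaw":0,"delta_pos":[0,0,0.002],"roll":0},{"jaw":0,"delta_pos":[0,0,0.002],"roll":0},{"jaw":0,"delta_pos":[0,0,0.002],"roll":0},{"jaw":0,"delta_pos":[0,0,0.002],"roll":0},{"jaw":0,"delta_pos":[0,0,0.002],"roll":0},{"jaw":0,"delta_pos":[0,0,0.002],"roll":0}]'; python3 m.py 0.484 0.3435 0.093 0;python3 - <<'E'
from bench import env
from h import *
a=env.read_camera("scene");b=env.read_camera("side")
A=cv2.resize(a["pixels"][170:290,395:505],None,fx=4,fy=4,interpolation=cv2.INTER_CUBIC)
B=cv2.resize(b["pixels"][70:190,170:280],None,fx=4,fy=4,interpolation=cv2.INTER_CUBIC)
cv2.imwrite("pics/hold2.png",np.hstack([A,B])[:,:800])
E
```

```text
t: 27.27
position: [0.4844, 0.3438, 0.0935]
eef_rot: [-3.141, 0.007, -0.001]
ft_force: [-1.6, -0.0, 4.6]
finger_gap: 0.0187
t 27.27 pos [0.4844 0.3438 0.0935] yaw -0.3 gap 0.0187 q6 2.08 F [-1.6 -0.   4.6]
delta [-0.0004  0.0003  0.0005] roll -0.3
```

View pics/hold2.png

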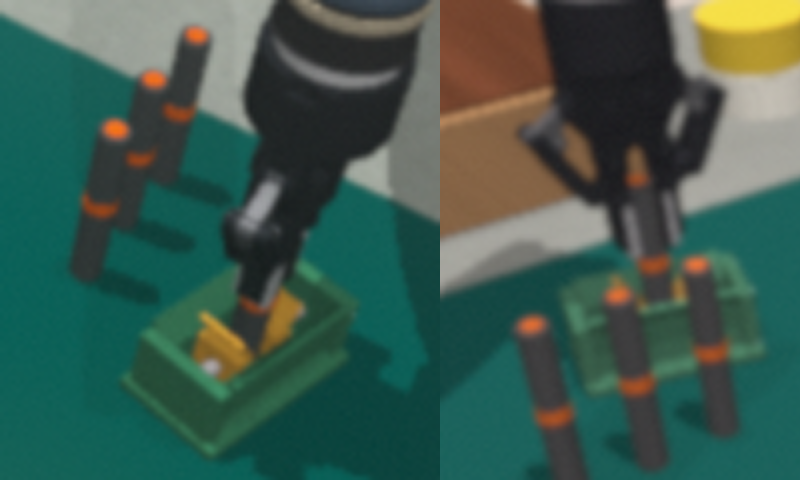

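The rod is between the jaws, foot height 0.0935−0.0854 ≈ 8 mm, force rising: on the floor. Release and retreat.

```bash
python3 -m inch '[{"jaw":0.3,"delta_pos":[0,0,0],"roll":0},{"jaw":0.4,"delta_pos":[0,0,0],"roll":0},{"jaw":0.6,"delta_pos":[0,0,0],"roll":0},{"jaw":0.7,"delta_pos":[0,0,0],"roll":0},{"jaw":0.7,"delta_pos":[0,0,0],"roll":0},{"jaw":0.7,"delta_pos":[0,0,-0.02],"roll":0},{"jaw":0.7,"delta_pos":[0,0,-0.05],"roll":0},{"jaw":0.7,"delta_pos":[0,0,-0.08],"roll":0},{"jaw":0.7,"delta_pos":[0,0,-0.11],"roll":0},{"jaw":0.7,"delta_pos":[0,0,-0.14],"roll":0}]'; python3 -m inch '[{"jaw":0.7,"delta_pos":[-0.04,0.1,-0.03],"roll":0},{"jaw":0.7,"delta_pos":[-0.04,0.1,-0.03],"roll":0},{"jaw":0.7,"delta_pos":[-0.08,0.2,-0.03],"roll":0},{"jaw":0.7,"delta_pos":[-0.08,0.2,-0.03],"roll":0},{"jaw":0.7,"delta_pos":[-0.08,0.2,-0.03],"roll":0},{"jaw":0.7,"delta_pos":[-0.08,0.2,-0.03],"roll":0},{"jaw":0.7,"delta_pos":[-0.08,0.2,-0.03],"roll":0},{"jaw":0.7,"delta_pos":[-0.08,0.2,-0.03],"roll":0},{"jaw":0.7,"delta_pos":[-0.08,0.2,-0.03],"roll":0},{"jaw":0.7,"delta_pos":[-0.08,0.2,-0.03],"roll":0}]'
python3 - <<'E'
from bench import env
from h import *
a=env.read_camera("scene");b=env.read_camera("side")
cv2.imwrite("pics/endS.png",cv2.resize(a["pixels"][110:360,120:520],None,fx=2,fy=2));cv2.imwrite("pics/endD.png",b["pixels"])
pickle.dump((a,b),open("end.pkl","wb"))
for nm,lo,hi,z in(("red",(0,150,110),(3,255,255),.05),("green",(50,140,90),(75,255,255),.05),("orange",(3,120,120),(14,255,255),.128)):
  for n,c in(("S",a),("D",b)): print(nm,n,[(x[:2],np.round(plane(c,*x[:2],z)[:2],3).tolist()) for x in blobs(c,lo,hi,12,(180,110,500,380))[0]])
E
```

```text
t: 28.2
position: [0.484, 0.3435, 0.2334]
eef_rot: [3.141, -0.008, -0.0]
ft_force: [0.3, 0.2, 0.1]
finger_gap: 0.0599
t: 29.03
position: [0.4037, 0.1452, 0.262]
eef_rot: [-3.141, 0.005, 0.001]
ft_force: [-0.6, -0.2, 0.3]
finger_gap: 0.0595
red S [((236.1, 147.7), [0.53, -0.311])]
red D [((434.5, 290.6), [0.529, -0.311])]
green S [((224.0, 132.2), [0.5, -0.392])]
green D [((466.4, 332.7), [0.505, -0.387])]
orange S [((236.8, 148.0), [0.597, -0.227]), ((443.7, 178.5), [0.374, 0.237]), ((433.0, 189.5), [0.425, 0.236]), ((439.2, 198.1), [0.442, 0.261]), ((423.6, 201.9), [0.475, 0.24]), ((418.9, 221.7), [0.536, 0.262]), ((465.2, 224.9), [0.482, 0.344]), ((459.6, 245.4), [0.543, 0.361])]
orange D [((194.8, 114.8), [0.435, 0.377]), ((222.4, 135.9), [0.44, 0.234]), ((233.9, 135.9), [0.46, 0.218]), ((214.1, 143.5), [0.41, 0.215]), ((192.3, 151.0), [0.359, 0.215]), ((237.7, 158.0), [0.422, 0.129]), ((218.4, 166.1), [0.377, 0.126]), ((197.8, 174.0), [0.333, 0.126]), ((443.2, 288.4), [0.482, -0.344]), ((424.1, 288.8), [0.461, -0.328])]
```

View pics/endS.png

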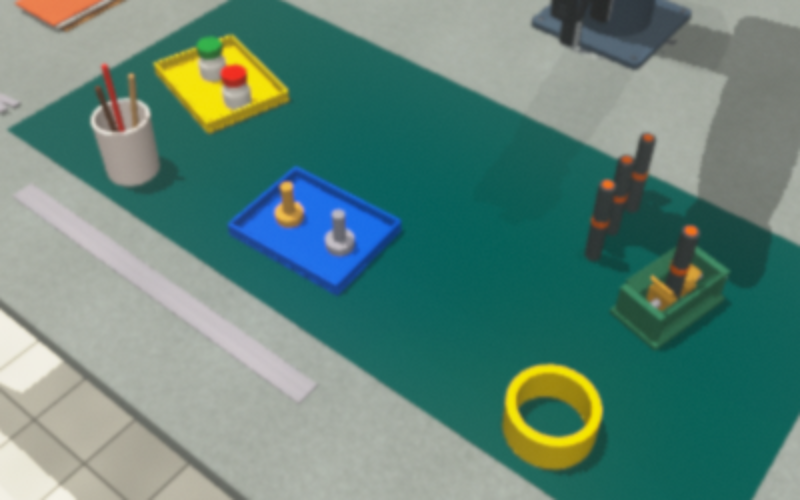

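View pics/endD.png

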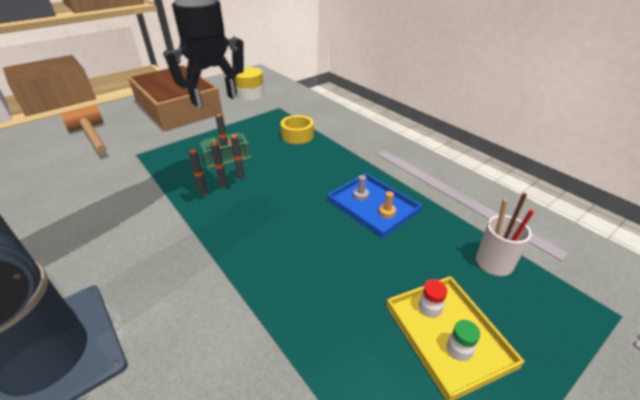

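Both views show jars upright in the yellow tray, dies in the blue tray, setter standing in the holder, bystanders unmoved. One last height/tilt check of the setter by triangulation.

```bash
python3 - <<'E'
from h import *
a,b=pickle.load(open("end.pkl","rb"))
print("D tops",[x for x in blobs(b,(3,100,110),(16,255,255),4,(205,105,230,145))[0]])
print("band",tri(ray(a,459.6,245.4),ray(b,222.4,135.9)))
t=[x for x in blobs(b,(3,100,110),(16,255,255),4,(205,105,230,128))[0]]
if t: print("top",tri(ray(a,465.2,224.9),ray(b,*t[0][:2])))
print("green",tri(ray(a,224,132.2),ray(b,466.4,332.7)))
E
```

```text
D tops [(212.5, 110.4, 205, 105, 17, 13, 184), (222.7, 135.9, 219, 134, 8, 5, 26), (214.2, 143.2, 212, 142, 5, 3, 13)]
band (array([0.48341754, 0.34632772, 0.06435616]), np.float64(0.0003332034243301829))
top (array([0.47838256, 0.34854615, 0.13330228]), np.float64(0.015428211948529679))
green (array([ 0.50272405, -0.38795323,  0.05365363]), np.float64(0.00044293106454969776))
```

```bash
python3 -c "
from bench import env
print(env.finish_job(), env.read_state()['t'])"
```

```text
the job is handed in; nothing more can be done
the job is handed in; nothing more can be done
```

I moved both jars into the yellow tray and both dies into the blue tray. I then pushed the rightmost rod (y ≈ 0.158 m; the next was at about 0.231 m) into the green holder, let go and handed the job in. The last clock reading was 29 s of the 128 s allowed. The hand-in gives no verdict, so what follows is only my own checks.

- **Trays:** the final scene and side pictures show all four items upright. Both views put the red jar at (0.53, -0.311). The two-view fix for the green jar is (0.503, -0.388), though the two single views differed by about 5 mm. I did not measure the dies after release; they look right in both pictures.
- **Setter:** when I let go, the tool height put its foot about 8 mm up, with the force rising as on a floor. Afterwards its band measured 8 mm higher than it had on the bench, and its top lay within about 2 mm of the holder's centre in the scene view.
- **Bystanders:** the tape roll and brush pot look unmoved in both pictures; I did not measure them.

**Checks that failed or disagreed:**
- The two-view fix of the setter's top failed with a 15 mm ray mismatch. In the side view its orange dot merged with the wooden box behind, so only the scene view supports it.
- The insertion force never read above about 5 N at the end of a move, below the 10 to 15 N given. It is only sampled there, so a peak in between could have been missed.
- Setting down the brass die pressed briefly with about 23 N on the tray floor.

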